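# Clamp a split test cell in the screw press, a quarter turn past contact

### The job

Stand the split test cell upright in the round pocket of the press's loading carriage, slide the carriage in under the screw as far as it goes, then wind the handwheel down until the sprung foot just meets the cell's piston and give it one quarter turn more. How far the piston stands out differs from cell to cell, so find the contact by feel; do not over-press the cell, and leave it clamped, with the things around left where they are.

Things in the scene. Friction and masses are not known exactly. Their poses are not given: they have to be found in the camera images.
- press: Bench hand screw press: grey C-frame fixed to the bench, 160 mm high. Origin on the bench top under the screw's vertical axis, z up. Its column stands on the +x side (away from the robot), its carriage runs out along +y (to the robot's left). Its bed with the rails is 25 mm high and reaches 52 mm either side of the axis in x, from y = -53 to +183 mm.
- screw_axis (a point): Point on the screw's axis, 22 mm above the bench. The sprung foot above it, a flat steel pad 29 mm across, has its face 94 mm above the bench when joint handwheel reads 0. Once the foot has met the piston, about 60 N starts it moving up into the ram against its spring and each further mm of winding adds 10 N (9 mm at most); this load is what is felt at the crank.
- handwheel (a joint): Turn of screw and handwheel in rad, 0 to 2 at the start. Grows clockwise seen from above: foot, screw, wheel and crank then go down together, 15 mm a turn. The wheel is an aluminium disc 100 mm across, its top 206 mm above the bench at 0. Stiff: it takes 0.3 N m to turn, plus 0.0024 N m for each N on the foot, and stays where it is left.
- crank_grip (a point): Middle of the upright black crank grip on the handwheel, 40 mm from the screw's axis: 19 mm across, 42 mm high, this point half-way up; free above. It spins freely on its pin, so a hand that holds it need not turn as it goes round. Its lower end is 2.5 mm above the wheel's top face.
- pocket (a point): Centre of the floor of the round pocket in the loading carriage (aluminium block 70 x 70 x 14 mm). The pocket is 48.5 mm across and 8 mm deep with a chamfered mouth; its floor is 22 mm above the bench, the carriage's top 30 mm. When the carriage is fully in, this point lies on the screw's axis.
- carriage_knob (a point): Middle of the black upright knob, 17 mm across and 38 mm high, on the carriage's tongue, 105 mm outward (the press's +y) from the pocket. It moves with the carriage along the press's y axis, which takes about 2 N; its lower end is 24 mm above the bench.
- carriage (a joint): How far the carriage stands out along the press's +y axis, in m: 0 fully in against its stop, 0.138 fully out; 0.130 to 0.137 at the start.
- cell: The split test cell: a cylinder 46 mm across and 44 mm high (steel cup, white sleeve, steel ring), 0.3 to 0.6 kg, origin at the centre of its underside, z up. A piston with a steel head 24 mm across stands up from the middle of its top; the head's top is 5 to 15 mm above the ring, depending on the stack inside, and is not measured. The piston does not give under the press's load.
- cell_center (a point): Centre of the test cell's cylinder, on its axis, 22 mm above its underside.
- beaker_100: Bystander, to be left alone: small beaker, 55 mm across, 70 mm high; origin at the centre of its underside.
- flask_100: Bystander, to be left alone: conical flask, 64 mm across, 105 mm high; origin at the centre of its underside.
- crucible: Bystander, to be left alone: white lidded crucible, 45 mm across, 50 mm high; origin at the centre of its underside.
- weighing_a: Bystander, to be left alone: lidded glass weighing bottle, 42 mm across, 62 mm high; origin at the centre of its underside.
- petri: Bystander, to be left alone: covered glass dish, 68 mm across, 14 mm high; origin at the centre of its underside.
- forceps: Bystander, to be left alone: steel forceps, 126 x 17 x 8 mm, lying flat; origin at the centre of its underside.
There are look-alikes about, which are no part of the job. Leave any green or turquoise look-alike of the cell alone.

How it is judged:
By the outcome, as a careful person would: the job done as asked, in the order asked, and still so for the second after the job is handed in, with the robot touching nothing.
It also fails if it takes over 72 s, if anything falls off the work surface, if the arm or the gripper's body presses on something with over 40 N, if the wrist force passes 120 N, or if a joint passes its speed limit or range.

### The arm

A 6-joint arm with a two-finger parallel gripper is mounted at the origin on a cart in front of the work surface, level with it; the furniture and walls round the work are solid. World frame = base frame: x ahead of the robot, y to its left, z up, the work surface at z = 0. Lengths are in m, angles in rad, forces in N, time in s.
With the tool pointing down it reaches from about 0.3 to 0.875 m from the base axis. Payload 6.4 kg.
Tool frame: the origin (TCP) lies at the centre of the arm's flange, where the gripper is bolted on; the fingertips stand 173 mm ahead of it and the grasp point (between the pads) lies 155 mm ahead of it (ctrl.pinch_z is the distance from the TCP to the grasp point, in m); z points along the fingers, y is the direction in which the jaws open and shut (so a half turn about z gives the same grasp; the last joint's range is limited). The gripper opens to 85 mm and grips with 20 to 120 N. Pads are 22 mm wide; open, the fingers measure 114 mm over their backs; the gripper's body (76 mm by 85 mm) begins 54 mm behind the grasp point. The pads swing forward as they close: fully open they stand 13 mm farther back than shut.
Start: joints at [1.001, 0.181, 1.607, -0, 1.354, -0.206], TCP at [0.205, 0.537, 0.405] pointing down, gripper open.
Joint ranges: [-2.99, 2.99], [-0.89, 2.07], [0.3, 2.58], [-1.14, 4.28], [0, 2.63], [-3.12, 3.12]. Speed limits (rad/s): [2.57, 2.57, 3.01, 3.14, 3.14, 3.14].

### API

Orientations are given as a unit quaternion [w, x, y, z].
In Python, from bench import ctrl gives the robot as it stands.
- The arm moves only by the tool drive_tool, never from a script. Its argument "commands" is a list that holds one entry, the list of rows, each a list of 7 numbers: the shift along the tool's x, y, z in units of 50 mm (1.0 is 50 mm), then the turn, a rotation vector about the tool's x, y, z in units of 8 degrees (1.0 is 8 degrees), then the closure in counts, from 0 (fully open) to 255 (shut). A call has 1 to 10 rows; each row shifts and turns the commanded pose from where the row before left it, along the tool's axes as they then stand; what a row does not reach is not made up. A row lasts 1/10 s, in which the tool goes at most 50 mm and 8.59 degrees, less where a joint would pass 70% of its speed; a pose out of reach is approached as far as the arm can. A call is refused whole if a number of a shift passes 1 or a number of a turn 1, either way. A call with a gripper value outside its range is refused whole. The fingers move at their own pace and stop on an object; the grip force is fixed at half the most. Time passes only in rows, so rows that do not move let the fingers close. It gives the time, the measured TCP pose, the force and the opening at its end, in the units of the state.
- ctrl.get_obs(): the state, without advancing time (a new reading comes with each control period).
- ctrl.camera(name): name is "side" or "top"; returns a dict with "pixels" (480x640x3 uint8, red, green, blue), "depth" (480x640 float32, m along the optical axis (not along the pixel's ray), 0 where there is no reading), "intrinsics" (3x3 intrinsics, pixels), "R" (3x3) and "t" (3): a world point X has camera coordinates R X + t. Camera axes: x right, y down, z forward; pixel columns grow to the right and rows downward; lengths in m; the calibration is good to about 2 mm. A picture is of the moment at which its call begins.
- ctrl.hand_in(): hands the job in, once; it reports no verdict.
The state is a dict: "time_s": time; "q": joint angles; "dq": joint speeds; "joint_efforts": joint torques, N m; "eef_pos": TCP position; "eef_rot": TCP orientation; "wrist_force": force on the tool from outside, world axes, zero at the start; "torque": the same for the moment, N m; "opening": opening from 0.0 (shut) to 1.0 (fully open).
Only numpy, scipy, OpenCV 4.12 (cv2) and the standard library are available. Lean on these libraries where they do the work, as an engineer would, in place of code of your own. Each camera call takes 0.05 s, during which the arm holds its last target. There are 200 camera calls.

## Working session

There is one attempt and no reset: what is moved stays moved. The work goes in short steps, Python scripts to look and compute and a tool call to move; the robot and the scene stay as the last step left them, time stands still between calls to the robot, and variables do not carry over. Pictures are saved under pics/ and viewed, about 8 in all and at most 12, crops included, and the job is handed in when it is done.

Besides the shell and the picture viewer there is one more tool, called after "Request:" by a JSON object that holds its "api" and its "payload", one argument or row to a line. drive_tool: Moves the arm, as the interface text tells. Its arguments: {"type":"object","properties":{"commands":{"type":"array","items":{"type":"array","items":{"type":"array","items":{"type":"number"}}}}},"required":["commands"]}

```bash
mkdir -p pics; cat > h.py <<'E'
import numpy as np, cv2
from bench import ctrl
def cam(n):
    c=ctrl.camera(n); return c
def save(c,name,box=None,s=1):
    im=c["pixels"][:,:,::-1]
    if box: x0,y0,x1,y1=box; im=im[y0:y1,x0:x1]
    if s!=1: im=cv2.resize(im,None,fx=s,fy=s,interpolation=cv2.INTER_CUBIC)
    cv2.imwrite("pics/"+name,im)
def cloud(c):
    K,R,t,d=c["intrinsics"],np.array(c["R"]),np.array(c["t"]),c["depth"]
    v,u=np.mgrid[0:480,0:640]
    P=np.stack([(u-K[0,2])/K[0,0]*d,(v-K[1,2])/K[1,1]*d,d],-1)
    W=(P-t)@R
    W[d==0]=np.nan
    return W
def proj(c,X):
    p=c["R"]@np.array(X)+c["t"]; p=c["intrinsics"]@p; return p[:2]/p[2]
E
python3 - <<'E'
from h import *
for n in("top","side"):
    c=cam(n); save(c,n+"1.png"); np.savez(n+"1.npz",**c); print(n,c["R"],c["t"],c["intrinsics"])
o=ctrl.get_obs();print(o)
E
```

```text
top [[ 0.07759282 -0.99697088 -0.00533127]
 [-0.90985703 -0.06862465 -0.40920758]
 [ 0.40760218  0.03660227 -0.91242574]] [0.01430844 0.50981525 1.27289358] [[528.01308862   0.         317.36375846]
 [  0.         528.01308862 236.03964239]
 [  0.           0.           1.        ]]
side [[-0.99294646 -0.11854986 -0.00180514]
 [-0.05859865  0.50393064 -0.86175409]
 [ 0.10307049 -0.85556989 -0.50732301]] [0.49626549 0.13693678 0.9707869 ] [[461.62901488   0.         318.84155591]
 [  0.         461.62901488 240.63760696]
 [  0.           0.           1.        ]]
{'time_s': 0.1, 'q': array([ 1.00067791e+00,  1.81452827e-01,  1.60790922e+00,  2.46934771e-05,
        1.35378480e+00, -2.06278922e-01]), 'dq': array([-5.82952554e-05, -2.71053176e-03, -1.40816115e-03, -6.89577688e-04,
       -2.19193857e-05,  2.14244948e-03]), 'joint_efforts': array([ 1.01727121e-03, -4.45881844e+01, -3.52229977e+01,  1.50951558e-05,
        4.15990929e-03,  3.17971671e-05]), 'eef_pos': array([0.20446645, 0.53717601, 0.40388127]), 'eef_rot': array([-3.05306811e-04,  1.80920545e-01,  9.83497408e-01, -7.14713477e-04]), 'wrist_force': array([-0.61771865,  0.05706833, -0.40442341]), 'torque': array([-0.01257777,  0.02532624, -0.03413343]), 'opening': 0.9975641087923737}
```

View pics/top1.png

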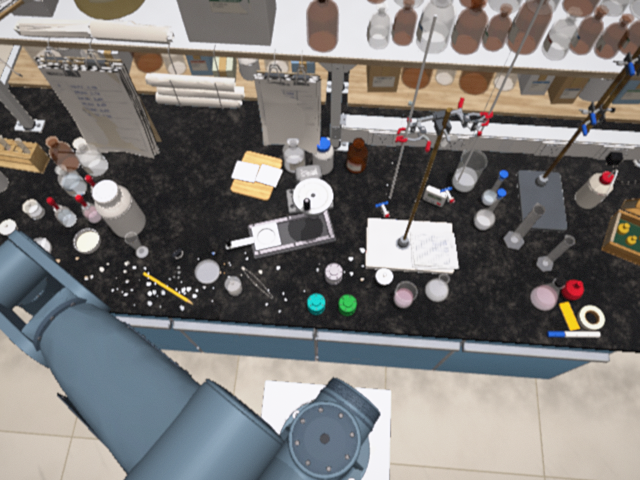

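View pics/side1.png

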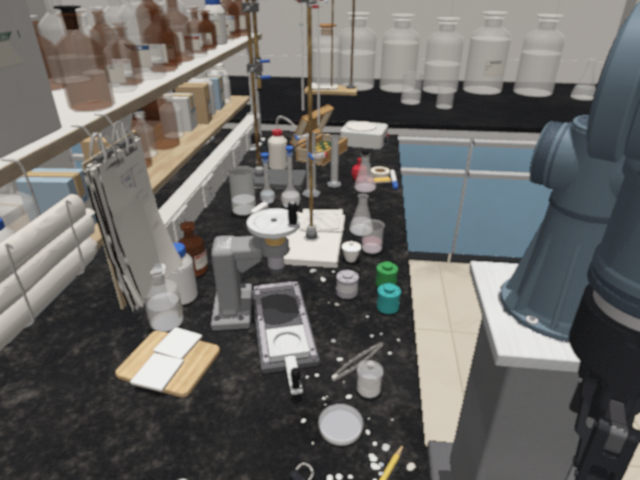

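```bash
python3 - <<'E'
from h import *
T=dict(np.load("top1.npz"));S=dict(np.load("side1.npz"))
a=S["pixels"][230:420,200:420,::-1]; a=cv2.resize(a,None,fx=3,fy=3,interpolation=cv2.INTER_CUBIC)
cv2.imwrite("pics/s_crop.png",a)
W=cloud(T);V=cloud(S)
for n,p in dict(cell=(334,270),wb=(233,283),cruc=(384,275),teal=(316,300),green=(348,301),wheel=(313,190),knob_crank=(307,204),pocket=(265,236),knob=(232,244),beak=(404,292),flask=(437,290)).items(): print(n,W[p[1],p[0]].round(3))
for n,p in dict(cell=(347,276),wb=(370,368),knob=(292,368),crank=(292,206),wheel=(265,222),pocket=(288,342)).items(): print("s",n,V[p[1],p[0]].round(3))
# clusters above table in region
m=(W[...,2]>0.012)&(W[...,0]>.25)&(W[...,0]<.75)&(abs(W[...,1])<.4)
n,l,st,ce=cv2.connectedComponentsWithStats(m.astype(np.uint8))
for i in range(1,n):
    if st[i,4]>40:
        P=W[l==i]; print(ce[i].round(0),st[i,4],P.min(0).round(3),P.max(0).round(3))
E
```

```text
cell [0.439 0.004 0.047]
wb [0.379 0.266 0.056]
cruc [ 0.435 -0.13   0.047]
teal [0.35  0.045 0.057]
green [ 0.355 -0.038  0.051]
wheel [0.593 0.07  0.2  ]
knob_crank [0.526 0.079 0.25 ]
pocket [0.536 0.203 0.021]
knob [0.504 0.291 0.023]
beak [ 0.4   -0.187  0.022]
flask [ 0.4   -0.267  0.059]
s cell [0.438 0.015 0.051]
s wb [0.383 0.276 0.056]
s knob [0.507 0.298 0.063]
s crank [0.537 0.089 0.246]
s wheel [0.591 0.08  0.206]
s pocket [0.533 0.198 0.023]
[427. 203.] 8381 [ 0.386 -0.393  0.012] [ 0.75  -0.081  0.845]
[295. 217.] 4120 [0.47  0.007 0.012] [0.717 0.308 0.253]
[257. 179.] 734 [0.656 0.178 0.012] [0.75  0.325 0.027]
[438. 196.] 374 [ 0.548 -0.298  0.012] [ 0.71  -0.235  0.27 ]
[384. 209.] 86 [ 0.494 -0.115  0.266] [ 0.535 -0.084  0.281]
[479. 219.] 138 [ 0.605 -0.4    0.013] [ 0.652 -0.38   0.061]
[207. 272.] 310 [0.388 0.316 0.012] [0.454 0.383 0.021]
[333. 273.] 274 [ 0.412 -0.018  0.012] [0.459 0.028 0.054]
[233. 285.] 239 [0.359 0.248 0.012] [0.401 0.29  0.065]
[405. 294.] 457 [ 0.359 -0.213  0.012] [ 0.413 -0.157  0.076]
[316. 304.] 277 [0.324 0.023 0.012] [0.372 0.066 0.059]
[347. 305.] 289 [ 0.328 -0.059  0.012] [ 0.376 -0.015  0.06 ]
```

View pics/s_crop.png

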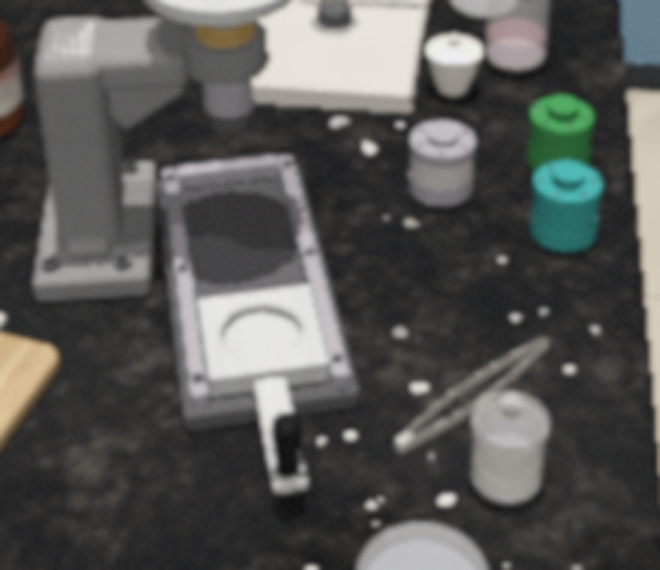

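Candidates (side px): the steel/white cylinder with piston (347,284) is the cell. The weighing bottle (370,378) is clear glass with a lid knob, the crucible (351,250) tapers, and the turquoise (388,298) and green (387,272) ones are look-alikes. I choose (347,284), which is (334,272) in the top view; the crop shows its white sleeve, steel ring and piston.

```bash
cat >> h.py <<'E'
from scipy.optimize import least_squares
from scipy.spatial.transform import Rotation as Ro
def circ(P,r):
    f=lambda p:np.hypot(P[:,0]-p[0],P[:,1]-p[1])-r
    return least_squares(f,np.median(P[:,:2],0),loss="soft_l1",f_scale=.002)
def sel(W,c,rad,z0,z1):
    m=(np.hypot(W[...,0]-c[0],W[...,1]-c[1])<rad)&(W[...,2]>z0)&(W[...,2]<z1); return W[m]
E
python3 - <<'E'
from h import *
T=dict(np.load("top1.npz"));S=dict(np.load("side1.npz"))
for n,c in(("top",T),("side",S)):
    W=cloud(c)
    print(n,"table z",np.nanmedian(sel(W,(.45,.13),.03,-.02,.02)[:,2]))
    def outl(name,ce,rad,z0,z1):
        P=sel(W,ce,rad,z0,z1); 
        (x,y),r=cv2.minEnclosingCircle(P[:,:2].astype(np.float32)); print(name,len(P),"encl",round(x,4),round(y,4),round(r,4),"mean",P.mean(0).round(4), "zmed",np.median(P[:,2]).round(4))
    outl("wheel",(.59,.075),.06,.19,.215)
    outl("crank",(.53,.085),.03,.24,.27)
    outl("cell all",(.436,.008),.035,.006,.07)
    outl("cell top",(.436,.008),.035,.036,.047)
    outl("piston",(.436,.008),.02,.0475,.07)
    outl("knob",(.505,.296),.02,.05,.075)
    P=sel(W,(.545,.2),.06,.0255,.036); h=cv2.minAreaRect(P[:,:2].astype(np.float32)); print("carr",len(P),P.mean(0),h)
    P=sel(W,(.545,.2),.022,.015,.0255); print("pocketfloor",P.mean(0),len(P))
    m=(W[...,2]>.017)&(W[...,2]<.028)&(W[...,0]>.43)&(W[...,0]<.66)&(W[...,1]>-.01)&(W[...,1]<.27)
    print("bed",cv2.minAreaRect(W[m][:,:2].astype(np.float32)))
E
```

```text
top table z -0.0005187469779392053
wheel 939 encl 0.5756 0.0702 0.0502 mean [0.579  0.0695 0.2029] zmed 0.203
crank 48 encl 0.5356 0.0813 0.0096 mean [0.5346 0.0814 0.2471] zmed 0.2477
cell all 296 encl 0.4309 0.0076 0.0311 mean [0.4308 0.0046 0.0387] zmed 0.0432
cell top 157 encl 0.4362 0.0053 0.0239 mean [0.4337 0.0047 0.0428] zmed 0.0431
piston 55 encl 0.4347 0.0078 0.0179 mean [0.435  0.0052 0.0503] zmed 0.0502
knob 36 encl 0.4985 0.299 0.0085 mean [0.4975 0.2985 0.0591] zmed 0.0594
carr 401 [0.53229495 0.20002591 0.02925679] ((0.5375460982322693, 0.2033018320798874), (0.0948115661740303, 0.10279692709445953), 87.97160339355469)
pocketfloor [0.54185967 0.1998466  0.0211201 ] 135
bed ((0.577734112739563, 0.14554673433303833), (0.15975870192050934, 0.2820296585559845), 17.54787826538086)
side table z 0.0013187288027324395
wheel 1138 encl 0.5753 0.071 0.0517 mean [0.5797 0.0814 0.2042] zmed 0.2046
crank 77 encl 0.5381 0.0837 0.009 mean [0.538  0.0866 0.2468] zmed 0.2471
cell all 504 encl 0.4384 0.0073 0.0245 mean [0.4383 0.0173 0.034 ] zmed 0.0382
cell top 200 encl 0.4391 0.0065 0.0238 mean [0.4384 0.0139 0.0435] zmed 0.0446
piston 68 encl 0.4356 0.008 0.0149 mean [0.4385 0.0077 0.051 ] zmed 0.0512
knob 106 encl 0.5027 0.3023 0.0081 mean [0.5022 0.3041 0.0592] zmed 0.0607
carr 1052 [0.53614559 0.20419124 0.02967463] ((0.5348363518714905, 0.2019389569759369), (0.09238407015800476, 0.10747860372066498), 17.894886016845703)
pocketfloor [0.54137364 0.19805493 0.02336619] 238
bed ((0.5673421621322632, 0.12285803258419037), (0.2629016041755676, 0.2205631136894226), 76.19124603271484)
```

```bash
cat >> h.py <<'E'
def Rb(b,tilt=0,ax=(1,0,0)):
    b=np.radians(b); y=np.array([np.cos(b),np.sin(b),0]); z=np.array([0,0,-1.]); 
    R=np.stack([np.cross(y,z),y,z],1)
    return Ro.from_rotvec(np.radians(tilt)*np.array(ax))*Ro.from_matrix(R)
def plan(wps,g,start=None,dec=2):
    """wps: list of (gp position, Rotation, nrows); gp = grasp point"""
    o=ctrl.get_obs(); p=o["eef_pos"]; q=o["eef_rot"]; R=Ro.from_quat([q[1],q[2],q[3],q[0]])
    if start: p,R=start
    rows=[]
    for gp,Rt,n in wps:
        pt=np.array(gp)-Rt.apply([0,0,ctrl.pinch_z])
        p0,rv=p.copy(),(R.inv()*Rt).as_rotvec(); R0=R
        for i in range(n):
            tgt=p0+(pt-p0)*(i+1)/n
            d=np.round(R.inv().apply(tgt-p)/.05,dec)
            Rn=R0*Ro.from_rotvec(rv*(i+1)/n)
            w=np.round(np.degrees((R.inv()*Rn).as_rotvec())/8,dec)
            rows.append([*d,*w,g]); p=p+R.apply(d*.05); R=R*Ro.from_rotvec(np.radians(w*8))
    A=np.array(rows); print("max",abs(A[:,:3]).max(),abs(A[:,3:6]).max())
    print(str([[float(x)+0. for x in r[:6]]+[int(r[6])] for r in rows]).replace(" ",""))
    return p,R
def where():
    o=ctrl.get_obs(); q=o["eef_rot"]; R=Ro.from_quat([q[1],q[2],q[3],q[0]])
    y=R.apply([0,1,0]); print("t",o["time_s"],"gp",(o["eef_pos"]+R.apply([0,0,ctrl.pinch_z])).round(4),"b",np.degrees(np.arctan2(y[1],y[0])).round(2),"z",R.apply([0,0,1]).round(4),"F",o["wrist_force"].round(2),"op",round(o["opening"],3),"q",np.round(o["q"],2))
E
python3 - <<'E'
from h import *
where(); plan([((.437,.006,.15),Rb(0),13),((.437,.006,.10),Rb(0),2)],0)
E
```

```text
t 0.1 gp [0.2043 0.537  0.2492] b 69.15 z [-9.0e-04 -1.3e-03 -1.0e+00] F [-0.62  0.06 -0.4 ] op 0.998 q [ 1.    0.18  1.61  0.    1.35 -0.21]
max 0.89 0.67
[[-0.63,-0.64,0.15,0.0,0.0,0.66,0],[-0.68,-0.57,0.16,0.0,0.0,0.67,0],[-0.73,-0.51,0.15,0.0,0.0,0.66,0],[-0.77,-0.44,0.15,0.0,0.0,0.67,0],[-0.82,-0.37,0.16,0.0,0.0,0.66,0],[-0.84,-0.29,0.15,0.0,0.0,0.67,0],[-0.87,-0.21,0.15,0.0,0.0,0.66,0],[-0.88,-0.13,0.16,-0.01,0.0,0.67,0],[-0.89,-0.04,0.15,0.0,0.0,0.66,0],[-0.89,0.03,0.15,0.0,0.0,0.67,0],[-0.89,0.12,0.16,0.0,0.0,0.66,0],[-0.86,0.2,0.15,0.0,0.0,0.67,0],[-0.85,0.28,0.15,0.0,0.0,0.66,0],[0.0,0.0,0.5,0.0,0.0,0.0,0],[0.0,0.0,0.5,0.0,0.0,0.0,0]]
```

Request:
{"api": "drive_tool", "payload": {
  "commands": [
    [[-0.63,-0.64,0.15,0,0,0.66,0],[-0.68,-0.57,0.16,0,0,0.67,0],[-0.73,-0.51,0.15,0,0,0.66,0],[-0.77,-0.44,0.15,0,0,0.67,0],[-0.82,-0.37,0.16,0,0,0.66,0],[-0.84,-0.29,0.15,0,0,0.67,0],[-0.87,-0.21,0.15,0,0,0.66,0],[-0.88,-0.13,0.16,0,0,0.67,0],[-0.89,-0.04,0.15,0,0,0.66,0],[-0.89,0.03,0.15,0,0,0.67,0]]
  ]
}}

```text
time_s: 1.1
eef_pos: [0.3835, 0.1272, 0.3279]
eef_rot: [0.0, 0.604, 0.797, 0.0]
wrist_force: [0.8, -0.1, 0.5]
opening: 0.998
```

Request:
{"api": "drive_tool", "payload": {
  "commands": [
    [[-0.89,0.12,0.16,0,0,0.66,0],[-0.86,0.2,0.15,0,0,0.67,0],[-0.85,0.28,0.15,0,0,0.66,0],[0,0,0.5,0,0,0,0],[0,0,0.5,0,0,0,0],[0,0,0,0,0,0,0]]
  ]
}}

```text
time_s: 1.7
eef_pos: [0.4352, 0.0063, 0.2521]
eef_rot: [-0.003, 0.707, 0.707, -0.002]
wrist_force: [-0.6, -0.4, -0.5]
opening: 0.998
```

```bash
python3 - <<'E'
from h import *
where(); plan([((.437,.006,.034),Rb(0),4)],0)
E
```

```text
t 1.7 gp [0.4341 0.0066 0.0974] b -0.04 z [-0.0071  0.0019 -1.    ] F [-0.64 -0.42 -0.52] op 0.998 q [-0.26  0.08  2.07  0.    1.   -0.26]
max 0.32 0.02
[[0.0,0.01,0.32,-0.01,0.0,0.0,0],[0.0,0.01,0.31,-0.02,-0.01,0.0,0],[-0.01,0.01,0.32,-0.01,0.0,0.0,0],[0.0,0.01,0.32,-0.01,0.0,0.0,0]]
```

Request:
{"api": "drive_tool", "payload": {
  "commands": [
    [[0,0.01,0.32,-0.01,0,0,0],[0,0.01,0.32,-0.01,0,0,0],[0,0.01,0.32,-0.01,0,0,0],[0,0.01,0.31,-0.01,0,0,0],[0,0,0,0,0,0,255],[0,0,0,0,0,0,255],[0,0,0,0,0,0,255],[0,0,0,0,0,0,255],[0,0,0,0,0,0,255],[0,0,0,0,0,0,255]]
  ]
}}

```text
time_s: 2.7
eef_pos: [0.4394, 0.0064, 0.1932]
eef_rot: [0.002, 0.707, 0.707, 0.002]
wrist_force: [-4.6, 0.4, 7.8]
opening: 0.514
```

```bash
python3 - <<'E'
from h import *
where()
E
```

```text
t 2.7 gp [0.4404 0.0064 0.0385] b 0.06 z [ 6.5e-03 -3.0e-04 -1.0e+00] F [-4.65  0.43  7.84] op 0.514 q [-0.26  0.21  2.08  0.    0.85 -0.26]
```

Request:
{"api": "drive_tool", "payload": {
  "commands": [
    [[0,0,0,0,0,0,0],[0,0,0,0,0,0,0],[0,0,0,0,0,0,0],[0,0,0,0,0,-0.9,0],[0,0,0,0,0,-0.9,0],[0,0,0,0,0,-0.9,0],[0,0,0,0,0,-0.9,0],[0,0,0,0,0,-0.9,0],[0,0,0,0,0,-0.9,0],[0,0,0,0,0,-0.9,0]]
  ]
}}

```text
time_s: 3.7
eef_pos: [0.4392, 0.0063, 0.1918]
eef_rot: [0.003, 0.336, 0.942, 0.001]
wrist_force: [-0.9, 1.0, -0.8]
opening: 1.001
```

Request:
{"api": "drive_tool", "payload": {
  "commands": [
    [[0,0,0,0,0,-0.9,0],[0,0,0,0,0,-0.9,0],[0,0,0,0,0,-0.9,0],[0,0,0,0,0,-0.9,0],[0,0,0,0,0,-0.9,0],[0,0,0,0,0,-0.8,0],[0,0,0,0,0,0,0]]
  ]
}}

```text
time_s: 4.4
eef_pos: [0.4392, 0.0064, 0.1918]
eef_rot: [0.003, -0.025, 1.0, -0.0]
wrist_force: [-0.0, -0.4, 0.2]
opening: 1.001
```

```bash
python3 - <<'E'
from h import *
where()
E
```

```text
t 4.4 gp [0.4401 0.0064 0.0371] b 92.89 z [ 0.0057 -0.     -1.    ] F [-0.   -0.44  0.23] op 1.001 q [-0.26  0.21  2.08  0.    0.84 -1.88]
```

Request:
{"api": "drive_tool", "payload": {
  "commands": [
    [[0,0,0.04,0,0,0,0],[0,0,0,0,0,0,255],[0,0,0,0,0,0,255],[0,0,0,0,0,0,255],[0,0,0,0,0,0,255],[0,0,0,0,0,0,255],[0,0,0,0,0,0,255]]
  ]
}}

```text
time_s: 5.1
eef_pos: [0.4393, 0.0062, 0.1902]
eef_rot: [0.003, -0.025, 1.0, -0.0]
wrist_force: [-2.0, -0.4, 5.5]
opening: 0.514
```

```bash
python3 - <<'E'
from h import *
where()
y=np.array([-.309,.951]);pk=(.5333,.200)
plan([((.438,.006,.11),Rb(93),3),((*pk,.12),Rb(93),8),((*pk,.08),Rb(93),2)],255)
E
```

```text
t 5.1 gp [0.4402 0.0061 0.0355] b 92.81 z [ 5.8e-03 -4.0e-04 -1.0e+00] F [-2.01 -0.41  5.48] op 0.514 q [-0.26  0.22  2.08  0.    0.84 -1.88]
max 0.5 0.02
[[0.01,0.0,-0.5,0.0,0.01,-0.01,255],[0.0,0.0,-0.49,0.0,0.02,-0.01,255],[0.01,0.0,-0.5,-0.01,0.01,0.0,255],[-0.26,0.47,-0.02,0.0,0.0,0.0,255],[-0.27,0.47,-0.03,0.0,0.0,0.0,255],[-0.26,0.47,-0.02,0.0,0.0,0.0,255],[-0.26,0.48,-0.03,0.0,0.0,0.0,255],[-0.27,0.47,-0.02,0.0,0.0,0.0,255],[-0.26,0.47,-0.03,0.0,0.0,0.0,255],[-0.26,0.47,-0.02,0.0,0.0,0.0,255],[-0.26,0.47,-0.03,0.0,0.0,0.0,255],[0.0,0.0,0.4,0.0,0.0,0.0,255],[0.0,0.0,0.4,0.0,0.0,0.0,255]]
```

Request:
{"api": "drive_tool", "payload": {
  "commands": [
    [[0,0,-0.5,0,0,0,255],[0,0,-0.5,0,0,0,255],[0,0,-0.5,0,0,0,255],[-0.32,0.58,-0.02,0,0,0,255],[-0.32,0.58,-0.02,0,0,0,255],[-0.32,0.58,-0.02,0,0,0,255],[-0.32,0.58,-0.02,0,0,0,255],[-0.32,0.58,-0.02,0,0,0,255],[-0.32,0.58,-0.02,0,0,0,255],[-0.19,0.3,0,0,0,0,255]]
  ]
}}

```text
time_s: 6.1
eef_pos: [0.5347, 0.2025, 0.2702]
eef_rot: [0.002, -0.025, 1.0, 0.0]
wrist_force: [0.1, -0.6, -6.1]
opening: 0.513
```

Request:
{"api": "drive_tool", "payload": {
  "commands": [
    [[0,0,0.3,0,0,0,255],[0,0,0.3,0,0,0,255],[0,0,0,0,0,0,255],[0,0,0,0,0,0,255]]
  ]
}}

```text
time_s: 6.5
eef_pos: [0.5339, 0.1995, 0.2397]
eef_rot: [0.001, -0.024, 1.0, -0.0]
wrist_force: [-0.7, -0.2, -5.4]
opening: 0.512
```

```bash
python3 - <<'E'
from h import *
where()
T=cam("top");S=cam("side");np.savez("top2.npz",**T);np.savez("side2.npz",**S)
a=cv2.resize(T["pixels"][180:300,190:350,::-1],(640,480),interpolation=cv2.INTER_CUBIC)[:,:400]
b=cv2.resize(S["pixels"][270:420,220:350,::-1],(400,462),interpolation=cv2.INTER_CUBIC)
cv2.imwrite("pics/hov.png",np.hstack([a,cv2.resize(b,(400,480))]))
E
```

```text
t 6.5 gp [0.5342 0.1994 0.085 ] b 92.77 z [ 2.e-03 -7.e-04 -1.e+00] F [-0.73 -0.17 -5.37] op 0.512 q [ 0.15  0.37  1.74 -0.    1.03 -1.47]
```

View pics/hov.png

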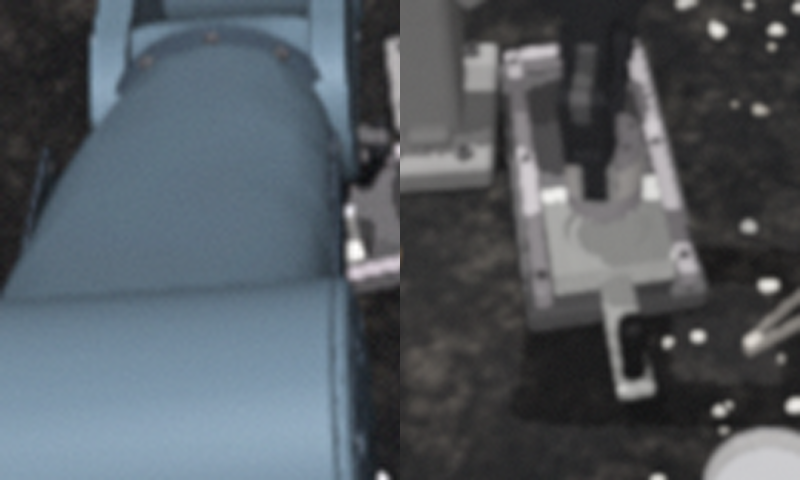

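```bash
cat >> h.py <<'E'
def rect(c,ctr,z,half=.04,N=260,yaw=18.):
    a=np.radians(yaw); ex=np.array([np.cos(a),np.sin(a)]); ey=np.array([-ex[1],ex[0]])
    s=np.linspace(-half,half,N); U,V=np.meshgrid(s,-s)   # right=+press x, up=+press y
    P=np.array(ctr)+U[...,None]*ex+V[...,None]*ey
    X=np.concatenate([P,np.full(P.shape[:2]+(1,),z)],-1)
    p=(X@np.array(c["R"]).T+c["t"])@c["intrinsics"].T; m=(p[...,:2]/p[...,2:]).astype(np.float32)
    im=cv2.remap(c["pixels"][:,:,::-1],m[...,0],m[...,1],cv2.INTER_CUBIC)
    for k in range(-4,5):
        q=int((k*.01+half)/(2*half)*(N-1)); 
        if 0<=q<N: im[q,::6]=(0,255,255) if k else (0,0,255); im[::6,q]=(0,255,255) if k else (0,0,255)
    return im
E
python3 - <<'E'
from h import *
T=dict(np.load("top1.npz"));S=dict(np.load("side1.npz"))
L=[((.4402,.0061),.044),((.534,.2),.030),((.5015,.3005),.062)]
cv2.imwrite("pics/rect.png",np.vstack([np.hstack([rect(c,x,z) for x,z in L]) for c in (T,S)]))
E
```

```text
(no output)
```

View pics/rect.png

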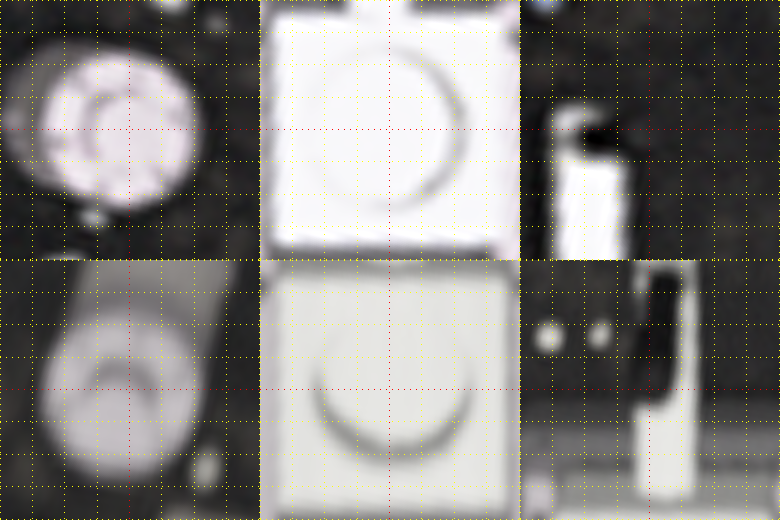

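```bash
python3 - <<'E'
from h import *
S=dict(np.load("side2.npz"))
L=[((.5342,.1994),.0495),((.5342,.1994),.0935),((.534,.2),.030),((.534,.2),.030)]
t=[rect(S if i<3 else dict(np.load("side1.npz")),x,z,half=.045,N=300) for i,(x,z) in enumerate(L)]
cv2.imwrite("pics/rect2.png",np.vstack([np.hstack(t[:2]),np.hstack(t[2:])]))
E
```

```text
(no output)
```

View pics/rect2.png

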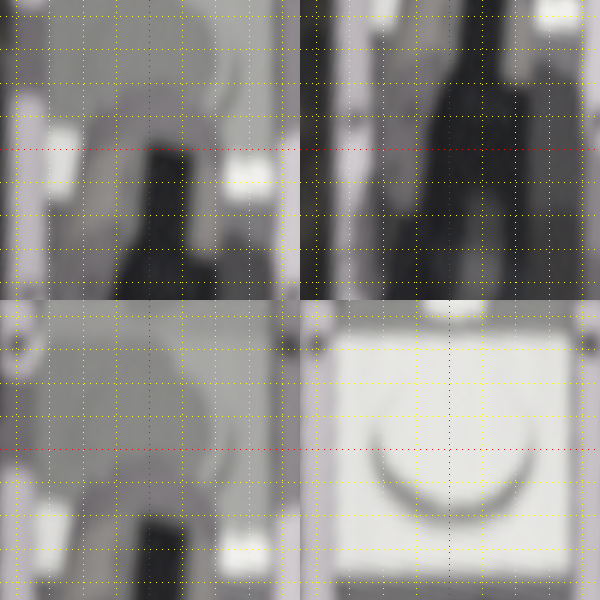

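Request:
{"api": "drive_tool", "payload": {
  "commands": [
    [[-0.04,0.05,0,0,0,0,255],[0,0,0.15,0,0,0,255],[0,0,0.15,0,0,0,255],[0,0,0.06,0,0,0,255],[0,0,0,0,0,0,255]]
  ]
}}

```text
time_s: 7.1
eef_pos: [0.5363, 0.2029, 0.2221]
eef_rot: [0.002, -0.025, 1.0, -0.0]
wrist_force: [-0.0, -0.0, -5.3]
opening: 0.512
```

Request:
{"api": "drive_tool", "payload": {
  "commands": [
    [[0,0,0.02,0,0,0,255],[0,0,0.02,0,0,0,255],[0,0,0.02,0,0,0,255],[0,0,0,0,0,0,255]]
  ]
}}

```text
time_s: 7.5
eef_pos: [0.5369, 0.203, 0.2203]
eef_rot: [0.003, -0.025, 1.0, -0.0]
wrist_force: [0.0, -0.1, -4.7]
opening: 0.511
```

```bash
python3 - <<'E'
from h import *
where()
E
```

```text
t 7.5 gp [0.5378 0.203  0.0656] b 92.83 z [ 0.0058  0.     -1.    ] F [ 0.02 -0.11 -4.73] op 0.511 q [ 0.15  0.41  1.73 -0.    0.99 -1.46]
```

Request:
{"api": "drive_tool", "payload": {
  "commands": [
    [[0.03,-0.015,0,0,0,0,255],[0,0,0.03,0,0,0,255],[0,0,0.03,0,0,0,255],[0,0,0,0,0,0,255]]
  ]
}}

```text
time_s: 7.9
eef_pos: [0.5357, 0.2021, 0.2186]
eef_rot: [0.003, -0.025, 1.0, -0.0]
wrist_force: [-5.2, -2.2, 6.6]
opening: 0.516
```

```bash
python3 - <<'E'
from h import *
where()
E
```

```text
t 7.9 gp [0.5367 0.202  0.0639] b 92.85 z [ 6.2e-03 -3.0e-04 -1.0e+00] F [-5.23 -2.19  6.64] op 0.516 q [ 0.15  0.41  1.74 -0.    0.99 -1.47]
```

Request:
{"api": "drive_tool", "payload": {
  "commands": [
    [[0.025,-0.006,0,0,0,0,255],[0,0,0.02,0,0,0,255],[0,0,0.02,0,0,0,255],[0,0,0,0,0,0,255]]
  ]
}}

```text
time_s: 8.3
eef_pos: [0.535, 0.2017, 0.2178]
eef_rot: [0.004, -0.025, 1.0, -0.0]
wrist_force: [-6.3, -3.3, 17.8]
opening: 0.516
```

```bash
python3 - <<'E'
from h import *
where()
E
```

```text
t 8.3 gp [0.5362 0.2016 0.0631] b 92.86 z [ 7.7e-03 -3.0e-04 -1.0e+00] F [-6.26 -3.29 17.82] op 0.516 q [ 0.15  0.41  1.74 -0.    0.99 -1.47]
```

Request:
{"api": "drive_tool", "payload": {
  "commands": [
    [[0.03,-0.01,0,0,0,0,255],[0.01,0,0.01,0,0,0,255],[0,0,0,0,0,0,255]]
  ]
}}

```text
time_s: 8.6
eef_pos: [0.5323, 0.201, 0.2143]
eef_rot: [0.003, -0.025, 1.0, -0.0]
wrist_force: [2.4, -1.6, -5.3]
opening: 0.513
```

```bash
python3 - <<'E'
from h import *
where()
E
```

```text
t 8.6 gp [0.5333 0.201  0.0597] b 92.83 z [ 6.3e-03 -2.0e-04 -1.0e+00] F [ 2.37 -1.58 -5.28] op 0.513 q [ 0.15  0.41  1.75 -0.    0.98 -1.47]
```

Request:
{"api": "drive_tool", "payload": {
  "commands": [
    [[-0.012,0,0.02,0,0,0,255],[0,0,0.02,0,0,0,255],[0,0,0.02,0,0,0,255],[0,0,0,0,0,0,255]]
  ]
}}

```text
time_s: 9.0
eef_pos: [0.5331, 0.2012, 0.2122]
eef_rot: [0.003, -0.025, 1.0, -0.0]
wrist_force: [-0.9, -3.1, 3.2]
opening: 0.513
```

```bash
python3 - <<'E'
from h import *
where()
E
```

```text
t 9.0 gp [0.534  0.2012 0.0575] b 92.84 z [ 5.9e-03 -1.0e-04 -1.0e+00] F [-0.89 -3.06  3.17] op 0.513 q [ 0.15  0.41  1.75 -0.    0.98 -1.47]
```

```bash
python3 - <<'E'
from h import *
px=(.951,.309,0); kn=(.5016,.301)
o=ctrl.get_obs()
R=Rb(18,-20,px); print(R.apply([0,0,1]))
plan([((.534,.2012,.14),Rb(92.8),4),((*kn,.13),R,11),((*kn,.052),R,3)],0)
E
```

```text
[ 0.10568448 -0.32526194 -0.93969966]
max 0.49 0.84
[[-0.01,0.0,-0.41,0.0,0.01,0.0,0],[0.0,0.0,-0.41,0.0,0.01,0.0,0],[-0.01,0.0,-0.42,0.0,0.01,0.0,0],[0.0,0.0,-0.41,0.0,0.01,0.01,0],[0.07,0.28,0.04,0.15,-0.19,0.84,0],[0.11,0.26,0.02,0.15,-0.2,0.84,0],[0.14,0.26,0.02,0.14,-0.19,0.84,0],[0.17,0.23,0.01,0.15,-0.19,0.84,0],[0.19,0.21,0.0,0.15,-0.2,0.84,0],[0.22,0.19,-0.01,0.15,-0.19,0.84,0],[0.24,0.17,-0.02,0.15,-0.19,0.84,0],[0.25,0.13,-0.03,0.14,-0.2,0.84,0],[0.27,0.1,-0.04,0.15,-0.19,0.84,0],[0.28,0.07,-0.05,0.15,-0.2,0.84,0],[0.28,0.03,-0.06,0.15,-0.19,0.84,0],[0.18,0.0,0.49,0.0,0.0,0.0,0],[0.17,0.0,0.49,0.0,0.0,0.0,0],[0.18,0.0,0.49,0.0,0.0,0.0,0]]
```

Request:
{"api": "drive_tool", "payload": {
  "commands": [
    [[0,0,0,0,0,0,0],[0,0,0,0,0,0,0],[0,0,0,0,0,0,0],[0,0,0,0,0,0,0],[0,0,-0.2,0,0,0,0],[0,0,-0.4,0,0,0,0],[0,0,-0.5,0,0,0,0],[0,0,-0.5,0,0,0,0],[0,0,0,0,0,0,0]]
  ]
}}

```text
time_s: 9.9
eef_pos: [0.5339, 0.2016, 0.2964]
eef_rot: [0.007, -0.025, 1.0, 0.0]
wrist_force: [0.1, 1.0, 0.6]
opening: 1.005
```

```bash
python3 - <<'E'
from h import *
where()
px=(.951,.309,0); kn=(.5016,.301)
R=Rb(18,-20,px)
plan([((*kn,.13),R,11),((*kn,.052),R,3)],0)
S=cam("side");np.savez("side3.npz",**S); cv2.imwrite("pics/s3.png",cv2.resize(S["pixels"][230:420,220:400,::-1],None,fx=3,fy=3,interpolation=cv2.INTER_CUBIC))
E
```

```text
t 9.9 gp [0.536  0.2018 0.1418] b 92.85 z [ 0.0133  0.0013 -0.9999] F [0.06 0.95 0.59] op 1.005 q [ 0.15  0.29  1.71 -0.    1.13 -1.47]
max 0.49 0.84
[[0.08,0.28,0.04,0.15,-0.19,0.84,0],[0.1,0.26,0.03,0.16,-0.18,0.84,0],[0.14,0.25,0.02,0.15,-0.19,0.84,0],[0.17,0.24,0.01,0.16,-0.19,0.84,0],[0.2,0.21,0.0,0.15,-0.18,0.84,0],[0.21,0.19,-0.01,0.16,-0.19,0.84,0],[0.24,0.16,-0.02,0.15,-0.19,0.84,0],[0.26,0.14,-0.02,0.15,-0.18,0.84,0],[0.27,0.1,-0.04,0.16,-0.19,0.84,0],[0.27,0.07,-0.05,0.15,-0.19,0.84,0],[0.28,0.03,-0.05,0.16,-0.18,0.84,0],[0.18,0.0,0.49,0.0,0.0,0.0,0],[0.18,0.0,0.49,0.0,0.0,0.0,0],[0.18,0.0,0.49,0.0,0.0,0.0,0]]
```

View pics/s3.png

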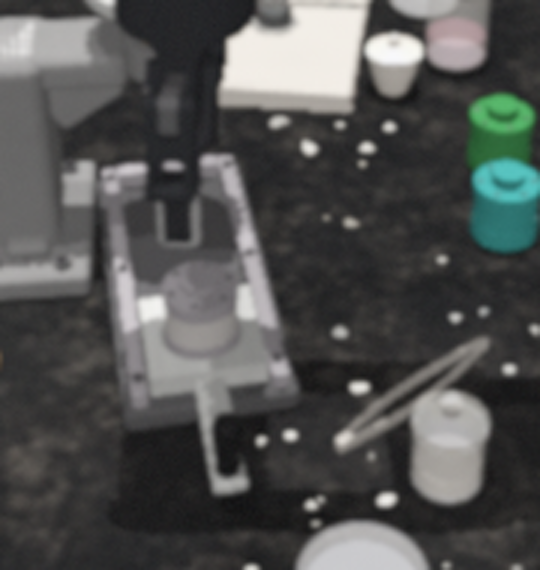

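The cell stands upright in the pocket (crop px 200,310). Next, the knob at crop (230,445).

Request:
{"api": "drive_tool", "payload": {
  "commands": [
    [[0.08,0.28,0.04,0.15,-0.19,0.84,0],[0.1,0.26,0.03,0.16,-0.18,0.84,0],[0.14,0.25,0.02,0.15,-0.19,0.84,0],[0.17,0.24,0.01,0.16,-0.19,0.84,0],[0.2,0.21,0,0.15,-0.18,0.84,0],[0.21,0.19,-0.01,0.16,-0.19,0.84,0],[0.24,0.16,-0.02,0.15,-0.19,0.84,0],[0.26,0.14,-0.02,0.15,-0.18,0.84,0],[0.27,0.1,-0.04,0.16,-0.19,0.84,0],[0.27,0.07,-0.05,0.15,-0.19,0.84,0]]
  ]
}}

```text
time_s: 10.95
eef_pos: [0.4874, 0.3377, 0.2716]
eef_rot: [0.127, 0.532, 0.831, -0.098]
wrist_force: [0.8, 0.3, -0.8]
opening: 0.997
```

Request:
{"api": "drive_tool", "payload": {
  "commands": [
    [[0.28,0.03,-0.05,0.16,-0.18,0.84,0],[0,0,0,0,0,0,0],[0,0,0,0,0,0,0]]
  ]
}}

```text
time_s: 11.25
eef_pos: [0.4833, 0.3506, 0.2699]
eef_rot: [0.137, 0.577, 0.798, -0.106]
wrist_force: [-0.7, 0.4, -0.4]
opening: 0.996
```

```bash
python3 - <<'E'
from h import *
where()
px=(.951,.309,0); kn=(.5016,.301)
R=Rb(18,-20,px)
plan([((*kn,.053),R,4)],0)
E
```

```text
t 11.25 gp [0.4983 0.3002 0.1244] b 18.21 z [ 0.0968 -0.3263 -0.9403] F [-0.7   0.36 -0.4 ] op 0.996 q [ 0.51  0.43  1.61 -0.36  1.21  0.34]
max 0.34 0.02
[[0.12,0.01,0.34,-0.02,0.0,0.01,0],[0.12,0.02,0.33,-0.01,-0.01,0.02,0],[0.13,0.01,0.34,-0.02,0.0,0.01,0],[0.12,0.01,0.33,-0.01,0.0,0.01,0]]
```

Request:
{"api": "drive_tool", "payload": {
  "commands": [
    [[0.12,0.01,0.34,-0.02,0,0.01,0],[0.12,0.02,0.33,-0.01,-0.01,0.02,0],[0.13,0.01,0.34,-0.02,0,0.01,0],[0.12,0.01,0.33,-0.01,0,0.01,0],[0,0,0,0,0,0,255],[0,0,0,0,0,0,255],[0,0,0,0,0,0,255],[0,0,0,0,0,0,255],[0,0,0,0,0,0,255],[0,0,0,0,0,0,255]]
  ]
}}

```text
time_s: 12.25
eef_pos: [0.4857, 0.3518, 0.2006]
eef_rot: [0.141, 0.581, 0.795, -0.101]
wrist_force: [-4.6, -0.0, 5.7]
opening: 0.165
```

```bash
python3 - <<'E'
from h import *
where()
o=ctrl.get_obs();q=o["eef_rot"];R=Ro.from_quat([q[1],q[2],q[3],q[0]])
d=np.array([.309,-.951,0]); print("unit along -press y in tool",R.inv().apply(d))
E
```

```text
t 12.25 gp [0.5022 0.3015 0.0552] b 17.76 z [ 0.1065 -0.325  -0.9397] F [-4.63 -0.05  5.71] op 0.165 q [ 0.51  0.53  1.62 -0.39  1.09  0.4 ]
unit along -press y in tool [-0.93964188  0.00410463  0.34196242]
```

Request:
{"api": "drive_tool", "payload": {
  "commands": [
    [[-0.1,0,0.036,0,0,0,255],[-0.19,0,0.07,0,0,0,255],[-0.28,0,0.102,0,0,0,255],[-0.28,0,0.102,0,0,0,255],[-0.28,0,0.102,0,0,0,255],[-0.19,0,0.07,0,0,0,255],[0,0,0,0,0,0,255]]
  ]
}}

```text
time_s: 12.95
eef_pos: [0.5078, 0.2836, 0.2006]
eef_rot: [0.141, 0.581, 0.795, -0.102]
wrist_force: [-1.6, -3.0, 6.7]
opening: 0.161
```

```bash
python3 - <<'E'
from h import *
where()
E
```

```text
t 12.95 gp [0.5243 0.2332 0.0552] b 17.71 z [ 0.1067 -0.3258 -0.9394] F [-1.58 -2.97  6.68] op 0.161 q [ 0.39  0.49  1.68 -0.41  1.03  0.31]
```

Request:
{"api": "drive_tool", "payload": {
  "commands": [
    [[-0.19,0,0.07,0,0,0,255],[-0.28,0,0.102,0,0,0,255],[-0.28,0,0.102,0,0,0,255],[-0.19,0,0.07,0,0,0,255],[-0.1,0,0.036,0,0,0,255],[0,0,0,0,0,0,255]]
  ]
}}

```text
time_s: 13.55
eef_pos: [0.5246, 0.2315, 0.2005]
eef_rot: [0.141, 0.581, 0.795, -0.101]
wrist_force: [-2.1, -2.2, 5.8]
opening: 0.162
```

Request:
{"api": "drive_tool", "payload": {
  "commands": [
    [[-0.05,0,0.018,0,0,0,255],[-0.05,0,0.018,0,0,0,255],[0,0,0,0,0,0,255]]
  ]
}}

```text
time_s: 13.85
eef_pos: [0.526, 0.2271, 0.2006]
eef_rot: [0.141, 0.581, 0.795, -0.101]
wrist_force: [-2.8, -0.9, 5.8]
opening: 0.162
```

```bash
python3 - <<'E'
from h import *
where()
E
```

```text
t 13.85 gp [0.5426 0.1768 0.0552] b 17.77 z [ 0.1072 -0.3251 -0.9396] F [-2.79 -0.93  5.84] op 0.162 q [ 0.29  0.47  1.72 -0.42  0.99  0.22]
```

Request:
{"api": "drive_tool", "payload": {
  "commands": [
    [[-0.05,0,0.018,0,0,0,255],[0,0,0,0,0,0,255],[0,0,0,0,0,0,255]]
  ]
}}

```text
time_s: 14.15
eef_pos: [0.5268, 0.2247, 0.2006]
eef_rot: [0.141, 0.581, 0.795, -0.101]
wrist_force: [-2.4, -0.4, 6.9]
opening: 0.163
```

Request:
{"api": "drive_tool", "payload": {
  "commands": [
    [[-0.05,0,0.018,0,0,0,255],[0,0,0,0,0,0,255],[0,0,0,0,0,0,255]]
  ]
}}

```text
time_s: 14.45
eef_pos: [0.5275, 0.2221, 0.2006]
eef_rot: [0.141, 0.581, 0.795, -0.101]
wrist_force: [-2.6, -0.2, 7.0]
opening: 0.16
```

Request:
{"api": "drive_tool", "payload": {
  "commands": [
    [[-0.04,0,0.014,0,0,0,255],[0,0,0,0,0,0,255],[0,0,0,0,0,0,255]]
  ]
}}

```text
time_s: 14.75
eef_pos: [0.5278, 0.2212, 0.2007]
eef_rot: [0.141, 0.581, 0.796, -0.1]
wrist_force: [-5.9, 5.7, 9.0]
opening: 0.17
```

Request:
{"api": "drive_tool", "payload": {
  "commands": [
    [[-0.05,0,0.018,0,0,0,255],[0,0,0,0,0,0,255],[0,0,0,0,0,0,255]]
  ]
}}

```text
time_s: 15.05
eef_pos: [0.5278, 0.2206, 0.2009]
eef_rot: [0.14, 0.581, 0.796, -0.099]
wrist_force: [-10.4, 17.3, 12.4]
opening: 0.167
```

```bash
python3 - <<'E'
from h import *
where()
o=ctrl.get_obs();print(o["eef_pos"])
E
```

```text
t 15.05 gp [0.5444 0.1711 0.0552] b 17.81 z [ 0.1072 -0.3197 -0.9414] F [-10.43  17.28  12.42] op 0.167 q [ 0.28  0.46  1.73 -0.42  0.98  0.21]
[0.52782339 0.2205636  0.20086165]
```

Request:
{"api": "drive_tool", "payload": {
  "commands": [
    [[0.03,0,-0.01,0,0,0,255],[0,0,0,0,0,0,255],[0,0,0,0,0,0,0],[0,0,0,0,0,0,0],[0,0,0,0,0,0,0],[0,0,0,0,0,0,0],[0,0,-0.3,0,0,0,0],[0,0,-0.8,0,0,0,0],[0,0,-1,0,0,0,0],[0,0,-1,0,0,0,0]]
  ]
}}

```text
time_s: 16.05
eef_pos: [0.5113, 0.2696, 0.3472]
eef_rot: [0.14, 0.581, 0.795, -0.102]
wrist_force: [0.7, 0.4, 0.3]
opening: 1.001
```

Request:
{"api": "drive_tool", "payload": {
  "commands": [
    [[0,0,-1,0,0,0,0],[0,0,-0.8,0,0,0,0],[0,0,-0.2,0,0,0,0],[0,0,0,0,0,0,0]]
  ]
}}

```text
time_s: 16.45
eef_pos: [0.5011, 0.3024, 0.4421]
eef_rot: [0.142, 0.581, 0.796, -0.099]
wrist_force: [-0.3, -0.0, -0.3]
opening: 0.997
```

```bash
python3 - <<'E'
from h import *
where()
S=cam("side");np.savez("side4.npz",**S);T=cam("top");np.savez("top4.npz",**T)
for n,c in(("top",T),("side",S)):
    W=cloud(c)
    for name,ce,rad,z0,z1 in(("wheel",(.577,.072),.06,.19,.215),("crank",(.537,.083),.022,.235,.265),("knob",(.544,.171),.02,.05,.075)):
        P=sel(W,ce,rad,z0,z1)
        if len(P): (x,y),r=cv2.minEnclosingCircle(P[:,:2].astype(np.float32)); print(n,name,len(P),round(x,4),round(y,4),round(r,4),P.mean(0).round(4),"zmed",np.median(P[:,2]).round(4))
a=rect(T,(.577,.072),.2035,half=.065,N=390); b=rect(S,(.577,.072),.2035,half=.065,N=390)
a2=rect(T,(.537,.083),.248,half=.02,N=200); b2=rect(S,(.537,.083),.248,half=.02,N=200)
im=np.zeros((600,780,3),np.uint8); im[:390,:390]=a; im[:390,390:]=b; im[395:595,:200]=a2; im[395:595,210:410]=b2
f=cv2.resize(S["pixels"][200:350,200:360,::-1],(213,200)); im[395:595,420:633]=f
cv2.imwrite("pics/wheel.png",im)
E
```

```text
t 16.45 gp [0.5182 0.2525 0.2966] b 17.83 z [ 0.1108 -0.3226 -0.94  ] F [-0.27 -0.02 -0.29] op 0.997 q [ 0.43  0.21  1.52 -0.35  1.46  0.16]
top wheel 1055 0.574 0.0709 0.0513 [0.5741 0.0684 0.2029] zmed 0.203
top crank 54 0.5363 0.0807 0.0101 [0.5342 0.0808 0.2463] zmed 0.2469
top knob 32 0.5402 0.1691 0.0081 [0.5398 0.1686 0.0588] zmed 0.0593
side wheel 1040 0.5767 0.0724 0.0513 [0.5736 0.0805 0.2042] zmed 0.2044
side crank 89 0.5389 0.0842 0.0089 [0.5381 0.0879 0.2435] zmed 0.2437
side knob 79 0.5449 0.1714 0.0088 [0.5439 0.1743 0.0586] zmed 0.0597
```

View pics/wheel.png

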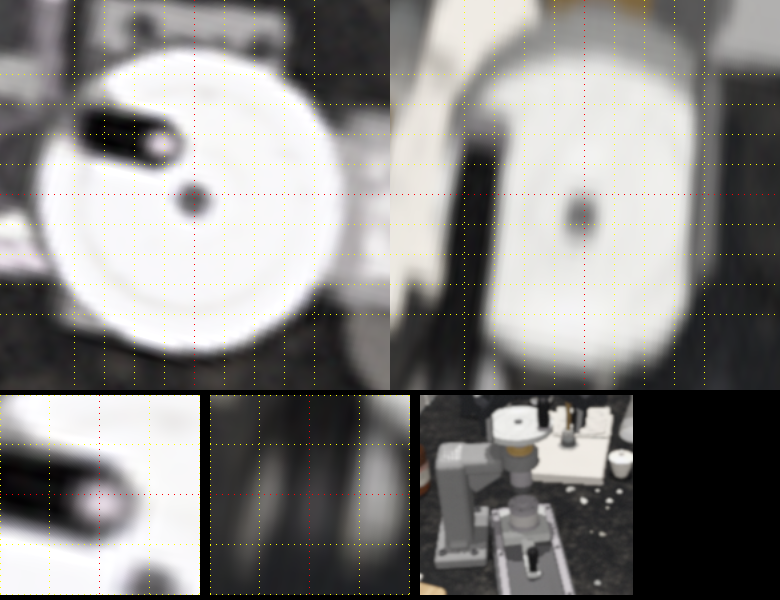

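```bash
python3 - <<'E'
from h import *
plan([((.5377,.0823,.29),Rb(18),6),((.5377,.0823,.231),Rb(18),4)],0)
E
```

```text
max 0.73 0.42
[[-0.7,-0.11,0.23,0.0,0.42,0.0,0],[-0.71,-0.1,0.19,0.0,0.41,-0.01,0],[-0.71,-0.11,0.14,0.0,0.42,0.0,0],[-0.73,-0.1,0.11,0.0,0.42,-0.01,0],[-0.73,-0.11,0.06,0.0,0.41,0.0,0],[-0.73,-0.11,0.02,0.0,0.42,-0.01,0],[0.0,0.0,0.3,0.0,0.0,0.0,0],[0.0,0.0,0.29,0.0,0.0,0.0,0],[0.0,0.0,0.3,0.0,0.0,0.0,0],[0.0,0.0,0.29,0.0,0.0,0.0,0]]
```

Request:
{"api": "drive_tool", "payload": {
  "commands": [
    [[-0.7,-0.11,0.23,0,0.42,0,0],[-0.71,-0.1,0.19,0,0.41,-0.01,0],[-0.71,-0.11,0.14,0,0.42,0,0],[-0.73,-0.1,0.11,0,0.42,-0.01,0],[-0.73,-0.11,0.06,0,0.41,0,0],[-0.73,-0.11,0.02,0,0.42,-0.01,0],[0,0,0,0,0,0,0],[0,0,0,0,0,0,0]]
  ]
}}

```text
time_s: 17.35
eef_pos: [0.5379, 0.0813, 0.4436]
eef_rot: [-0.001, 0.589, 0.808, -0.0]
wrist_force: [0.2, -0.0, -0.0]
opening: 0.998
```

```bash
python3 - <<'E'
from h import *
where()
plan([((.5377,.0823,.231),Rb(18),4)],0)
E
```

```text
t 17.35 gp [0.5375 0.0814 0.2889] b 17.8 z [-2.6e-03  8.0e-04 -1.0e+00] F [ 0.19 -0.03 -0.04] op 0.998 q [-0.07  0.08  1.64  0.    1.42 -0.38]
max 0.29 0.01
[[0.0,0.0,0.29,0.0,0.0,-0.01,0],[0.01,0.0,0.29,-0.01,-0.01,0.0,0],[0.0,0.0,0.29,0.0,0.0,-0.01,0],[0.01,0.0,0.29,-0.01,0.0,-0.01,0]]
```

Request:
{"api": "drive_tool", "payload": {
  "commands": [
    [[0,0,0.29,0,0,0,0],[0.01,0,0.29,0,0,0,0],[0,0,0.29,0,0,0,0],[0.01,0,0.29,0,0,0,0],[0,0,0,0,0,0,255],[0,0,0,0,0,0,255],[0,0,0,0,0,0,255],[0,0,0,0,0,0,255],[0,0,0,0,0,0,255],[0,0,0,0,0,0,255]]
  ]
}}

```text
time_s: 18.35
eef_pos: [0.5378, 0.0836, 0.3888]
eef_rot: [0.001, 0.588, 0.809, 0.001]
wrist_force: [-3.7, -0.1, 6.0]
opening: 0.198
```

```bash
cat >> h.py <<'E'
AX=np.array([.5768,.0707])
def arc(th0,dth,n,z0,r=.0405,b=18.,lead=0,ax=AX):
    """rows for crank from angle th0 (deg) clockwise dth in n rows, bearing b, straight down"""
    R=Rb(b); rows=[]; p=None
    th=np.radians(th0-np.arange(n+1)*dth/n)
    P=np.c_[ax[0]+r*np.cos(th),ax[1]+r*np.sin(th),z0-np.arange(n+1)*dth/n/360*.015]
    D=np.round(R.inv().apply(np.diff(P,axis=0))/.05,2 if dth/n>15 else 3)
    print(str([[float(x)+0. for x in d]+[0,0,0,255] for d in D]).replace(" ",""))
def ang():
    o=ctrl.get_obs(); q=o["eef_rot"]; R=Ro.from_quat([q[1],q[2],q[3],q[0]])
    g=o["eef_pos"]+R.apply([0,0,ctrl.pinch_z]); v=g[:2]-AX; a=np.arctan2(v[1],v[0]); F=o["wrist_force"]
    print("ang",np.degrees(a).round(1),"r",np.hypot(*v).round(4),"z",g[2].round(4),"Ft(against cw)",(F[0]*-np.sin(a)+F[1]*np.cos(a)).round(2),"Fr",(F[0]*np.cos(a)+F[1]*np.sin(a)).round(2))
E
python3 - <<'E'
from h import *
where();ang()
arc(163.5,180,10,.231)
E
```

```text
t 18.35 gp [0.5381 0.0837 0.2341] b 18.01 z [ 1.9e-03  4.0e-04 -1.0e+00] F [-3.71 -0.13  6.03] op 0.198 q [-0.06  0.13  1.7   0.    1.31 -0.38]
ang 161.5 r 0.0408 z 0.2341 Ft(against cw) 1.3 Fr 3.48
[[0.18,0.17,0.02,0,0,0,255],[0.12,0.22,0.02,0,0,0,255],[0.05,0.25,0.02,0,0,0,255],[-0.03,0.25,0.02,0,0,0,255],[-0.11,0.23,0.02,0,0,0,255],[-0.17,0.18,0.02,0,0,0,255],[-0.22,0.12,0.02,0,0,0,255],[-0.25,0.05,0.02,0,0,0,255],[-0.25,-0.03,0.02,0,0,0,255],[-0.23,-0.11,0.02,0,0,0,255]]
```

Request:
{"api": "drive_tool", "payload": {
  "commands": [
    [[0.18,0.17,0.02,0,0,0,255],[0.12,0.22,0.02,0,0,0,255],[0.05,0.25,0.02,0,0,0,255]]
  ]
}}

```text
time_s: 18.65
eef_pos: [0.5628, 0.1102, 0.3865]
eef_rot: [0.001, 0.588, 0.809, -0.0]
wrist_force: [-6.0, -7.6, 10.9]
opening: 0.202
```

Request:
{"api": "drive_tool", "payload": {
  "commands": [
    [[-0.03,0.25,0.02,0,0,0,255],[-0.11,0.23,0.02,0,0,0,255]]
  ]
}}

```text
time_s: 18.85
eef_pos: [0.588, 0.1109, 0.3849]
eef_rot: [0.001, 0.588, 0.809, -0.0]
wrist_force: [-9.2, -7.6, 15.3]
opening: 0.199
```

```bash
python3 - <<'E'
from h import *
where();ang()
E
```

```text
t 18.85 gp [0.5882 0.1107 0.2302] b 18.04 z [ 0.0012 -0.0012 -1.    ] F [-9.2  -7.62 15.29] op 0.199 q [-0.01  0.25  1.57 -0.    1.32 -0.33]
ang 74.1 r 0.0416 z 0.2302 Ft(against cw) 6.75 Fr -9.85
```

```bash
python3 - <<'E'
from h import *
R=Rb(18); a=np.radians(72); print("corr",R.inv().apply(np.array([-np.cos(a)*.001,-np.sin(a)*.001,.001]))/.05)
arc(73,90,5,.2302)
arc(-17,90,5,.2302)
E
```

```text
corr [-0.01618034 -0.01175571 -0.02      ]
[[-0.18,0.18,0.02,0,0,0,255],[-0.22,0.12,0.02,0,0,0,255],[-0.25,0.04,0.02,0,0,0,255],[-0.25,-0.04,0.02,0,0,0,255],[-0.23,-0.11,0.02,0,0,0,255]]
[[-0.18,-0.18,0.02,0,0,0,255],[-0.12,-0.22,0.02,0,0,0,255],[-0.04,-0.25,0.02,0,0,0,255],[0.04,-0.25,0.02,0,0,0,255],[0.11,-0.23,0.02,0,0,0,255]]
```

Request:
{"api": "drive_tool", "payload": {
  "commands": [
    [[-0.2,0.17,-0.01,0,0,0,255],[-0.22,0.12,0.015,0,0,0,255],[-0.25,0.04,0.015,0,0,0,255]]
  ]
}}

```text
time_s: 19.15
eef_pos: [0.614, 0.0854, 0.3829]
eef_rot: [-0.001, 0.587, 0.809, 0.002]
wrist_force: [-8.8, 6.9, 8.7]
opening: 0.2
```

```bash
python3 - <<'E'
from h import *
where();ang()
E
```

```text
t 19.15 gp [0.6141 0.086  0.2282] b 18.07 z [ 7.0e-04  3.7e-03 -1.0e+00] F [-8.78  6.85  8.74] op 0.2 q [-0.05  0.3   1.51  0.    1.33 -0.37]
ang 22.3 r 0.0403 z 0.2282 Ft(against cw) 9.67 Fr -5.52
```

Request:
{"api": "drive_tool", "payload": {
  "commands": [
    [[-0.25,-0.04,0.015,0,0,0,255],[-0.23,-0.11,0.015,0,0,0,255]]
  ]
}}

```text
time_s: 19.35
eef_pos: [0.6146, 0.0604, 0.3814]
eef_rot: [-0.0, 0.587, 0.809, 0.003]
wrist_force: [-4.1, 9.4, 6.7]
opening: 0.2
```

```bash
python3 - <<'E'
from h import *
where();ang()
E
```

```text
t 19.35 gp [0.615  0.0611 0.2267] b 18.06 z [ 0.003   0.0046 -1.    ] F [-4.06  9.44  6.75] op 0.2 q [-0.1   0.29  1.52  0.    1.33 -0.41]
ang -14.1 r 0.0394 z 0.2267 Ft(against cw) 8.17 Fr -6.24
```

```bash
python3 - <<'E'
from h import *
P=np.array([(.5381,.0837),(.5882,.1107),(.6141,.086),(.615,.0611)])
s=circ(P,.040);print(s.x,s.fun)
s2=least_squares(lambda p:np.hypot(P[:,0]-p[0],P[:,1]-p[1])-p[2],[.577,.07,.04]);print(s2.x)
arc(-14,36,3,.2267,r=.04,ax=s.x)
arc(-50,60,5,.2267,r=.04,ax=s.x);arc(-110,60,5,.2267,r=.04,ax=s.x);arc(-170,60,5,.2267,r=.04,ax=s.x);arc(-230,60,5,.2267,r=.04,ax=s.x)
E
```

```text
[0.57653208 0.0724091 ] [ 5.63286373e-05  2.91544157e-05 -4.92696223e-05  9.58394817e-05]
[0.57650593 0.07234172 0.04006295]
[[-0.132,-0.103,0.01,0,0,0,255],[-0.108,-0.128,0.01,0,0,0,255],[-0.079,-0.148,0.01,0,0,0,255]]
[[-0.046,-0.161,0.01,0,0,0,255],[-0.012,-0.167,0.01,0,0,0,255],[0.023,-0.166,0.01,0,0,0,255],[0.057,-0.157,0.01,0,0,0,255],[0.089,-0.142,0.01,0,0,0,255]]
[[0.116,-0.12,0.01,0,0,0,255],[0.139,-0.094,0.01,0,0,0,255],[0.155,-0.063,0.01,0,0,0,255],[0.165,-0.029,0.01,0,0,0,255],[0.167,0.006,0.01,0,0,0,255]]
[[0.162,0.04,0.01,0,0,0,255],[0.15,0.073,0.01,0,0,0,255],[0.132,0.103,0.01,0,0,0,255],[0.108,0.128,0.01,0,0,0,255],[0.079,0.148,0.01,0,0,0,255]]
[[0.046,0.161,0.01,0,0,0,255],[0.012,0.167,0.01,0,0,0,255],[-0.023,0.166,0.01,0,0,0,255],[-0.057,0.157,0.01,0,0,0,255],[-0.089,0.142,0.01,0,0,0,255]]
```

```bash
sed -i 's/^AX=.*/AX=np.array([.5765,.0724])/' h.py; echo ok
```

```text
ok
```

Request:
{"api": "drive_tool", "payload": {
  "commands": [
    [[-0.132,-0.103,0.01,0,0,0,255],[-0.108,-0.128,0.01,0,0,0,255],[-0.079,-0.148,0.01,0,0,0,255]]
  ]
}}

```text
time_s: 19.65
eef_pos: [0.6012, 0.0399, 0.3799]
eef_rot: [-0.0, 0.587, 0.809, 0.003]
wrist_force: [-1.2, 12.0, 5.5]
opening: 0.202
```

Request:
{"api": "drive_tool", "payload": {
  "commands": [
    [[-0.046,-0.161,0.01,0,0,0,255]]
  ]
}}

```text
time_s: 19.75
eef_pos: [0.5944, 0.0354, 0.3794]
eef_rot: [-0.0, 0.587, 0.809, 0.004]
wrist_force: [1.5, 13.1, 5.0]
opening: 0.199
```

Request:
{"api": "drive_tool", "payload": {
  "commands": [
    [[-0.012,-0.167,0.01,0,0,0,255]]
  ]
}}

```text
time_s: 19.85
eef_pos: [0.5869, 0.0323, 0.379]
eef_rot: [0.0, 0.587, 0.809, 0.004]
wrist_force: [4.7, 14.2, 3.0]
opening: 0.2
```

Request:
{"api": "drive_tool", "payload": {
  "commands": [
    [[0.023,-0.166,0.01,0,0,0,255]]
  ]
}}

```text
time_s: 19.95
eef_pos: [0.5789, 0.0309, 0.3786]
eef_rot: [0.001, 0.587, 0.809, 0.005]
wrist_force: [6.5, 14.0, 1.6]
opening: 0.201
```

Request:
{"api": "drive_tool", "payload": {
  "commands": [
    [[0.057,-0.157,0.01,0,0,0,255]]
  ]
}}

```text
time_s: 20.05
eef_pos: [0.5708, 0.031, 0.3781]
eef_rot: [0.002, 0.587, 0.809, 0.005]
wrist_force: [8.1, 12.3, 0.1]
opening: 0.202
```

Request:
{"api": "drive_tool", "payload": {
  "commands": [
    [[0.089,-0.142,0.01,0,0,0,255]]
  ]
}}

```text
time_s: 20.15
eef_pos: [0.563, 0.0327, 0.3777]
eef_rot: [0.002, 0.588, 0.809, 0.005]
wrist_force: [11.3, 11.2, -1.5]
opening: 0.198
```

```bash
python3 - <<'E'
from h import *
where();ang()
E
```

```text
t 20.15 gp [0.5644 0.0335 0.223 ] b 18.03 z [ 0.0094  0.0048 -0.9999] F [11.32 11.16 -1.47] op 0.198 q [-0.15  0.18  1.67  0.01  1.29 -0.47]
ang -107.2 r 0.0408 z 0.223 Ft(against cw) 7.51 Fr -14.02
```

Request:
{"api": "drive_tool", "payload": {
  "commands": [
    [[0.136,-0.106,0.01,0,0,0,255]]
  ]
}}

```text
time_s: 20.25
eef_pos: [0.5559, 0.0365, 0.3772]
eef_rot: [0.003, 0.588, 0.809, 0.003]
wrist_force: [9.5, 1.0, -0.8]
opening: 0.2
```

Request:
{"api": "drive_tool", "payload": {
  "commands": [
    [[0.139,-0.094,0.01,0,0,0,255]]
  ]
}}

```text
time_s: 20.35
eef_pos: [0.5493, 0.0411, 0.3767]
eef_rot: [0.004, 0.588, 0.809, 0.003]
wrist_force: [10.2, 0.5, -1.8]
opening: 0.197
```

Request:
{"api": "drive_tool", "payload": {
  "commands": [
    [[0.155,-0.063,0.01,0,0,0,255]]
  ]
}}

```text
time_s: 20.45
eef_pos: [0.5439, 0.047, 0.3762]
eef_rot: [0.004, 0.588, 0.809, 0.002]
wrist_force: [7.9, -4.2, -0.9]
opening: 0.198
```

Request:
{"api": "drive_tool", "payload": {
  "commands": [
    [[0.165,-0.029,0.01,0,0,0,255]]
  ]
}}

```text
time_s: 20.55
eef_pos: [0.5397, 0.054, 0.3757]
eef_rot: [0.004, 0.588, 0.809, 0.001]
wrist_force: [4.8, -6.0, 0.6]
opening: 0.199
```

```bash
python3 - <<'E'
from h import *
where();ang()
E
```

```text
t 20.55 gp [0.5408 0.0536 0.221 ] b 17.97 z [ 0.0072 -0.0023 -1.    ] F [ 4.84 -6.03  0.59] op 0.199 q [-0.12  0.13  1.72 -0.    1.28 -0.43]
ang -152.2 r 0.0403 z 0.221 Ft(against cw) 7.59 Fr -1.47
```

Request:
{"api": "drive_tool", "payload": {
  "commands": [
    [[0.167,0.006,0.01,0,0,0,255]]
  ]
}}

```text
time_s: 20.65
eef_pos: [0.5371, 0.0617, 0.3752]
eef_rot: [0.003, 0.588, 0.809, 0.0]
wrist_force: [1.7, -7.1, 3.7]
opening: 0.199
```

Request:
{"api": "drive_tool", "payload": {
  "commands": [
    [[0.162,0.04,0.01,0,0,0,255]]
  ]
}}

```text
time_s: 20.75
eef_pos: [0.536, 0.07, 0.3747]
eef_rot: [0.002, 0.588, 0.809, -0.0]
wrist_force: [-3.7, -7.1, 6.5]
opening: 0.203
```

Request:
{"api": "drive_tool", "payload": {
  "commands": [
    [[0.15,0.073,0.01,0,0,0,255]]
  ]
}}

```text
time_s: 20.85
eef_pos: [0.5368, 0.0785, 0.3741]
eef_rot: [0.001, 0.588, 0.809, -0.001]
wrist_force: [-6.0, -6.7, 8.2]
opening: 0.2
```

Request:
{"api": "drive_tool", "payload": {
  "commands": [
    [[0.132,0.103,0.01,0,0,0,255]]
  ]
}}

```text
time_s: 20.95
eef_pos: [0.5393, 0.0868, 0.3736]
eef_rot: [0.0, 0.588, 0.809, -0.001]
wrist_force: [-8.2, -5.6, 10.1]
opening: 0.199
```

```bash
python3 - <<'E'
from h import *
where();ang()
E
```

```text
t 20.95 gp [0.5392 0.0865 0.2189] b 17.98 z [-3.0e-04 -1.8e-03 -1.0e+00] F [-8.2  -5.58 10.08] op 0.199 q [-0.06  0.15  1.71 -0.    1.28 -0.37]
ang 159.3 r 0.0399 z 0.2189 Ft(against cw) 8.12 Fr 5.7
```

Request:
{"api": "drive_tool", "payload": {
  "commands": [
    [[0.114,0.12,0,0,0,0,255]]
  ]
}}

```text
time_s: 21.05
eef_pos: [0.5431, 0.0943, 0.3732]
eef_rot: [0.0, 0.588, 0.809, -0.001]
wrist_force: [-5.4, -5.5, 5.3]
opening: 0.199
```

Request:
{"api": "drive_tool", "payload": {
  "commands": [
    [[0.079,0.148,0.01,0,0,0,255]]
  ]
}}

```text
time_s: 21.15
eef_pos: [0.5488, 0.1007, 0.3726]
eef_rot: [-0.001, 0.588, 0.809, -0.001]
wrist_force: [-8.3, -1.7, 7.7]
opening: 0.201
```

Request:
{"api": "drive_tool", "payload": {
  "commands": [
    [[0.046,0.161,0.01,0,0,0,255]]
  ]
}}

```text
time_s: 21.25
eef_pos: [0.5557, 0.1059, 0.3721]
eef_rot: [-0.001, 0.588, 0.809, -0.0]
wrist_force: [-8.4, 0.6, 8.7]
opening: 0.195
```

Request:
{"api": "drive_tool", "payload": {
  "commands": [
    [[0.012,0.167,0.01,0,0,0,255]]
  ]
}}

```text
time_s: 21.35
eef_pos: [0.5634, 0.1094, 0.3716]
eef_rot: [-0.001, 0.588, 0.809, 0.0]
wrist_force: [-8.3, 2.2, 8.3]
opening: 0.199
```

```bash
python3 - <<'E'
from h import *
where();ang()
E
```

```text
t 21.35 gp [0.5632 0.1097 0.2169] b 18.04 z [-0.0018  0.002  -1.    ] F [-8.31  2.25  8.32] op 0.199 q [-0.02  0.21  1.64  0.    1.29 -0.33]
ang 109.7 r 0.0396 z 0.2169 Ft(against cw) 7.07 Fr 4.91
```

Request:
{"api": "drive_tool", "payload": {
  "commands": [
    [[-0.013,0.166,0.005,0,0,0,255]]
  ]
}}

```text
time_s: 21.45
eef_pos: [0.5716, 0.1114, 0.3711]
eef_rot: [-0.001, 0.587, 0.809, 0.0]
wrist_force: [-7.0, 0.7, 6.8]
opening: 0.199
```

Request:
{"api": "drive_tool", "payload": {
  "commands": [
    [[-0.057,0.157,0.01,0,0,0,255]]
  ]
}}

```text
time_s: 21.55
eef_pos: [0.58, 0.1114, 0.3706]
eef_rot: [-0.001, 0.587, 0.809, 0.001]
wrist_force: [-7.0, 3.3, 5.9]
opening: 0.2
```

Request:
{"api": "drive_tool", "payload": {
  "commands": [
    [[-0.089,0.142,0.01,0,0,0,255]]
  ]
}}

```text
time_s: 21.65
eef_pos: [0.5883, 0.1097, 0.3701]
eef_rot: [-0.001, 0.587, 0.809, 0.001]
wrist_force: [-6.1, 6.2, 6.2]
opening: 0.194
```

Request:
{"api": "drive_tool", "payload": {
  "commands": [
    [[-0.116,0.12,0.01,0,0,0,255]]
  ]
}}

```text
time_s: 21.75
eef_pos: [0.596, 0.1062, 0.3696]
eef_rot: [-0.001, 0.587, 0.809, 0.002]
wrist_force: [-4.0, 6.8, 5.5]
opening: 0.2
```

```bash
python3 - <<'E'
from h import *
where();ang()
E
```

```text
t 21.75 gp [0.596  0.1069 0.2149] b 18.07 z [-1.0e-04  4.4e-03 -1.0e+00] F [-4.03  6.84  5.47] op 0.2 q [-0.02  0.28  1.56  0.    1.3  -0.34]
ang 60.5 r 0.0396 z 0.2149 Ft(against cw) 6.88 Fr 3.97
```

Request:
{"api": "drive_tool", "payload": {
  "commands": [
    [[-0.139,0.1,0.01,0,0,0,255]]
  ]
}}

```text
time_s: 21.85
eef_pos: [0.603, 0.1012, 0.3691]
eef_rot: [-0.001, 0.587, 0.809, 0.002]
wrist_force: [-4.3, 5.4, 3.6]
opening: 0.201
```

Request:
{"api": "drive_tool", "payload": {
  "commands": [
    [[-0.152,0.065,0.01,0,0,0,255]]
  ]
}}

```text
time_s: 21.95
eef_pos: [0.6086, 0.0949, 0.3686]
eef_rot: [-0.001, 0.587, 0.809, 0.002]
wrist_force: [-4.2, 7.0, 4.3]
opening: 0.2
```

Request:
{"api": "drive_tool", "payload": {
  "commands": [
    [[-0.165,0.029,0.01,0,0,0,255]]
  ]
}}

```text
time_s: 22.05
eef_pos: [0.6126, 0.0876, 0.3682]
eef_rot: [-0.001, 0.587, 0.809, 0.003]
wrist_force: [-4.1, 10.2, 5.1]
opening: 0.202
```

```bash
python3 - <<'E'
from h import *
where();ang()
E
```

```text
t 22.05 gp [0.6129 0.0884 0.2135] b 18.07 z [ 0.0016  0.0052 -1.    ] F [-4.12 10.25  5.14] op 0.202 q [-0.05  0.31  1.53  0.01  1.3  -0.37]
ang 23.8 r 0.0397 z 0.2135 Ft(against cw) 11.04 Fr 0.36
```

Request:
{"api": "drive_tool", "payload": {
  "commands": [
    [[-0.167,-0.006,0.01,0,0,0,255]]
  ]
}}

```text
time_s: 22.15
eef_pos: [0.615, 0.08, 0.3678]
eef_rot: [-0.001, 0.587, 0.809, 0.003]
wrist_force: [-2.3, 11.7, 3.6]
opening: 0.202
```

Request:
{"api": "drive_tool", "payload": {
  "commands": [
    [[-0.162,-0.04,0.01,0,0,0,255]]
  ]
}}

```text
time_s: 22.25
eef_pos: [0.6158, 0.0717, 0.3673]
eef_rot: [-0.0, 0.587, 0.809, 0.004]
wrist_force: [0.5, 12.3, 3.1]
opening: 0.203
```

Request:
{"api": "drive_tool", "payload": {
  "commands": [
    [[-0.15,-0.073,0.01,0,0,0,255]]
  ]
}}

```text
time_s: 22.35
eef_pos: [0.6149, 0.0634, 0.3668]
eef_rot: [0.0, 0.587, 0.809, 0.004]
wrist_force: [2.5, 11.7, 1.6]
opening: 0.203
```

```bash
python3 - <<'E'
from h import *
where();ang()
E
```

```text
t 22.35 gp [0.6156 0.0643 0.2121] b 18.07 z [ 0.0046  0.0063 -1.    ] F [ 2.52 11.73  1.56] op 0.203 q [-0.09  0.31  1.53  0.01  1.3  -0.41]
ang -11.6 r 0.0399 z 0.2121 Ft(against cw) 12.0 Fr 0.1
```

Request:
{"api": "drive_tool", "payload": {
  "commands": [
    [[-0.132,-0.103,0.01,0,0,0,255],[-0.108,-0.128,0.01,0,0,0,255],[-0.079,-0.148,0.01,0,0,0,255]]
  ]
}}

```text
time_s: 22.65
eef_pos: [0.6024, 0.0418, 0.3653]
eef_rot: [0.002, 0.587, 0.809, 0.004]
wrist_force: [7.7, 10.5, -1.6]
opening: 0.199
```

Request:
{"api": "drive_tool", "payload": {
  "commands": [
    [[-0.03,-0.1,0.006,0,0,0,255],[0,0,0,0,0,0,255],[0,0,0,0,0,0,255]]
  ]
}}

```text
time_s: 22.95
eef_pos: [0.5979, 0.0384, 0.365]
eef_rot: [0.001, 0.588, 0.809, 0.003]
wrist_force: [6.0, 6.6, -1.6]
opening: 0.199
```

```bash
python3 - <<'E'
from h import *
where();ang()
E
```

```text
t 22.95 gp [0.5989 0.039  0.2103] b 18.02 z [ 0.0063  0.0037 -1.    ] F [ 5.96  6.63 -1.59] op 0.199 q [-0.13  0.27  1.58  0.    1.28 -0.45]
ang -56.2 r 0.0402 z 0.2103 Ft(against cw) 8.64 Fr -2.2
```

Request:
{"api": "drive_tool", "payload": {
  "commands": [
    [[0,0,0,0,0,0,0],[0,0,0,0,0,0,0],[0,0,0,0,0,0,0],[0,0,0,0,0,0,0],[0,0,-0.3,0,0,0,0],[0,0,-0.6,0,0,0,0],[0,0,-0.8,0,0,0,0],[0,0,-0.3,0,0,0,0],[0.3,-0.8,-0.1,0,0,0,0],[0.3,-0.8,0,0,0,0,0]]
  ]
}}

```text
time_s: 23.95
eef_pos: [0.511, 0.0407, 0.4703]
eef_rot: [0.001, 0.588, 0.809, 0.001]
wrist_force: [-0.7, 0.0, 0.7]
opening: 0.997
```

Request:
{"api": "drive_tool", "payload": {
  "commands": [
    [[0.5,-0.8,0,0,0,0,0],[0.8,-0.5,0,0,0,0,0],[0.8,-0.5,0,0,0,0,0],[0.8,-0.5,0,0,0,0,0],[0.8,-0.4,0,0,0,0,0],[0.8,0,0,0,0,0,0],[0.5,0,0,0,0,0,0],[0,0,0,0,0,0,0],[0,0,0,0,0,0,0]]
  ]
}}

```text
time_s: 24.85
eef_pos: [0.3055, 0.2371, 0.4694]
eef_rot: [0.001, 0.587, 0.81, 0.001]
wrist_force: [1.0, -0.8, 1.4]
opening: 0.998
```

```bash
python3 - <<'E'
from h import *
where()
S=cam("side");T=cam("top")
for n,c in(("top",T),("side",S)):
    W=cloud(c)
    for name,ce,rad,z0,z1 in(("wheel",(.577,.072),.06,.17,.2),("crank",(.599,.039),.022,.215,.25),("knob",(.544,.171),.02,.05,.075)):
        P=sel(W,ce,rad,z0,z1)
        if len(P): (x,y),r=cv2.minEnclosingCircle(P[:,:2].astype(np.float32)); print(n,name,len(P),round(x,4),round(y,4),round(r,4),"zmed",np.median(P[:,2]).round(4))
a=cv2.resize(S["pixels"][190:390,190:410,::-1],None,fx=2.4,fy=2.4,interpolation=cv2.INTER_CUBIC)
b=cv2.resize(T["pixels"][160:320,180:460,::-1],(270,480)[::1],interpolation=cv2.INTER_CUBIC) if 0 else cv2.resize(T["pixels"][165:315,195:355,::-1],None,fx=1.65,fy=1.65)
im=np.zeros((480,528+b.shape[1],3),np.uint8); im[:a.shape[0],:a.shape[1]]=a; im[:b.shape[0],528:]=b
cv2.imwrite("pics/fin.png",im); print(im.shape)
E
```

```text
t 24.85 gp [0.3058 0.2371 0.3147] b 18.11 z [ 1.7e-03  4.0e-04 -1.0e+00] F [ 1.01 -0.82  1.36] op 0.998 q [ 0.35 -0.33  1.95 -0.    1.51  0.03]
top wheel 1074 0.5742 0.0696 0.0513 zmed 0.1792
top crank 45 0.5958 0.0362 0.0097 zmed 0.2232
top knob 31 0.5418 0.17 0.0087 zmed 0.0587
side wheel 1328 0.5762 0.072 0.0513 zmed 0.1807
side crank 72 0.5995 0.0399 0.0092 zmed 0.2229
side knob 78 0.5449 0.1719 0.0089 zmed 0.0598
(480, 792, 3)
```

View pics/fin.png

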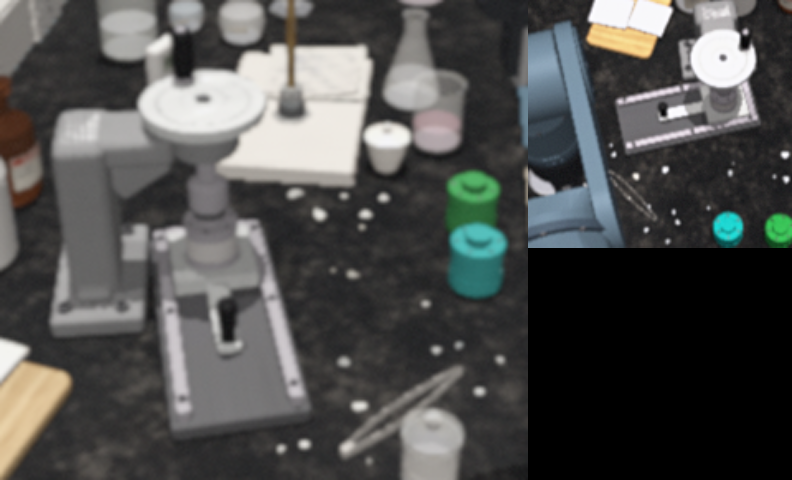

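The final picture shows the foot down on the piston (px 210,195), the carriage fully in and the bystanders unmoved. The crank is where I left it, and the gripper is clear.

```bash
python3 -c "
from bench import ctrl
print(ctrl.hand_in())"
```

```text
the job is handed in; nothing more can be done
None
```

The job is done and handed in at about 25 s on the robot clock: the cell is clamped in the press with the carriage fully in. No verdict was reported.

- **Cell:** I stood it upright in the pocket. On the first try it caught on the chamfered mouth with about 23 N of contact, so I shifted it sideways until it dropped to the floor.
- **Carriage:** I pushed it about 137 mm by the knob until it met its stop at roughly 20 N.
- **Clamping:** I wound the handwheel down for about 1.6 turns in total. The crank force stayed near 7 N, then rose to about 11–12 N at roughly 490–500° of turn, which I took as contact. I then wound on to about 88° past my best estimate of that point. Contact was felt only between two 12° steps, so the real figure lies between about 80° and 92°.

**Last checks:**
- The cameras show the foot on the piston and the wheel about 23.7 mm lower, against 24.2 mm expected from the turns.
- The carriage knob is still at the stop and the crank is where I left it. The bystanders in view look unmoved, and the gripper is open and clear.
- The two cameras disagreed with each other and with the arm by 2–4 mm, so for the final fits I relied on contact forces and arm positions.

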